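# Self-timer shot through the fold mirror

### The job

Press the chrome push button fully home and let it spring back, to start the booth camera's self-timer. Then take the aluminium grip bar on top of the small spring-loaded mirror and turn the mirror until the banded marker post appears to the blue camera in the middle of the mirror (the camera's centre line, reflected at the mirror's middle, falls on the post). Finish while still holding the mirror steady at that angle, without letting go, and leave the post and the other parts standing where they are.

Things in the scene. Friction and masses are not known exactly. Their poses are not given: they have to be found in the camera images.
- carriage: Fixed camera carriage: aluminium base bar 270 x 60 x 8 mm (from 25 mm behind the origin to 245 mm ahead) with a blue camera housing (90 x 70 x 82 mm, top at 90 mm, a 6 mm black shoe on it) at one end and the pivoted mirror at the other. Origin on the work surface, exactly under the mirror's vertical pivot axis; x points from the pivot to the camera, z up.
- lens (a point): Front centre of the camera's round lens, 60 mm above the work surface and 125 mm from the pivot axis. The lens looks level along the carriage's -x, straight at the middle of the mirror.
- mirror (a joint): Turn of the mirror about its vertical pivot axis, rad: 0 when its face squarely faces the lens, positive anticlockwise seen from above, stops at -1.2 and 1.2. A spring (0.1 N m per rad) drives it back to 0 when let go. The mirror is an upright plate 74 mm wide and 56 mm high, 32 to 88 mm above the work surface; its reflecting face contains the pivot axis. Turning the mirror by an angle turns the reflected line by twice that angle.
- mirror_grip (a point): Centre of the aluminium grip bar on top of the mirror, 118 mm above the work surface on the pivot axis. The bar is 46 mm long (along its y, parallel to the mirror's plane), 12 mm thick (along its x, the mirror's normal) and 28 mm high; it stands on a thin stem, 16 mm above the mirror's top edge, and turns with the mirror.
- sight: Not a graspable part: a frame on the pivot axis, origin on the work surface, whose x axis is the horizontal direction in which the camera's centre line runs on after reflection at the mirror. It follows the mirror (twice its angle); with the mirror at 0 it points back to the lens.
- marker (a point): Marker post: loose white round post 40 mm in diameter with two black bands on a steel foot 60 mm across, 90 mm high in all, 0.4 kg. This point is on its axis, 60 mm above the work surface (lens height). It stands to the left or the right of the carriage, some 150 to 230 mm from the pivot.
- button_top (a point): Centre of the top face of the chrome push button, 32 mm in diameter, 38 mm above the work surface, moving down as it is pressed. It sits on a loose grey module 64 x 64 x 24 mm (0.35 kg) lying on the work surface.
- button (a joint): Travel of the chrome push button, m: 0 out, 0.006 fully pressed (straight down; 1.6 N to start, 4 N at the bottom). It springs back.
- hood: Bystander: smoked acrylic lens hood, a tube 68 mm across, 45 mm high. Origin at the centre of its underside.
- guide_a: Bystander: nickel coin slot guide, a channel 70 x 32 x 18 mm. Origin at the centre of its underside.
- guide_b: Bystander: the other coin slot guide, the same size. Origin at the centre of its underside.
- hexkey: Bystander: L-shaped steel hex key, 80 x 25 mm, 6 mm thick, lying flat. Origin under the middle of its long leg.

How it is judged (in metres and radians):
On the way, in this order (a step that is already met when the one before it is completed fails the run):
1. the chrome button is pressed home (value of joint button above 0.0048 m), for 0.05 s.
2. the button has sprung back (value of joint button below 0.002 m), for 0.05 s.
At the end, for the whole second after the job is handed in: The fingers still hold the mirror (contact force above 0.3 N) steady (slower than 0.1 rad/s), the reflected centre line of the camera passes within 20 mm (the post's own radius) of the marker post's axis, and the button is out again (y of marker in the frame of sight between -0.02 and 0.02 m and x of marker in the frame of sight above 0.08 m and velocity of joint mirror between -0.1 and 0.1 rad/s and contact force between the fingers and carriage above 0.3 N and value of joint button below 0.002 m); the arm keeps its last pose, push and grip.
It fails at once if the marker post is shoved away or knocked over (distance of marker from where it was at the start of the episode above 0.025 m).
It fails at once if the lens hood is shoved away or knocked over (distance of hood from where it was at the start of the episode above 0.025 m).
It fails at once if a coin slot guide is shoved away or knocked over (distance of guide_a from where it was at the start of the episode above 0.025 m).
It fails at once if a coin slot guide is shoved away or knocked over (distance of guide_b from where it was at the start of the episode above 0.025 m).
It fails at once if the hex key is shoved away or knocked over (distance of hexkey from where it was at the start of the episode above 0.025 m).
It also fails if it takes over 45 s, if anything falls off the work surface, if the arm or the gripper's body presses on something with over 40 N, if the wrist force passes 120 N, or if a joint passes its speed limit or range.

### The arm

A 6-joint arm with a two-finger parallel gripper is mounted at the origin on the work surface. World frame = base frame: x ahead of the robot, y to its left, z up, the work surface at z = 0. Lengths are in mm, angles in rad, forces in N, time in s.
With the tool pointing down it reaches from about 350 to 875 mm from the base axis. Payload 4.2 kg.
Tool frame: the origin (TCP) lies at the very end of the fingers, on their centre line; the grasp point (between the pads) lies 19 mm behind it; z points along the fingers, y is the line along which they close (so a half turn about z gives the same grasp; the last joint's range is limited). The gripper opens to 85 mm and grips with 20 to 120 N. Pads are 22 mm wide; open, the fingers measure 114 mm over their backs; the gripper's body (76 mm by 85 mm) begins 54 mm behind the grasp point. The pads swing forward as they close: fully open they stand 13 mm farther back than shut.
Start: joints at [-1.01, 0.385, 0.008, 0, -1.194, -0.259], TCP at [185.79, -596.725, 231.312] pointing down, gripper open.
Joint ranges: [-3.14, 3.14], [-1.21, 2.06], [-1.07, 1.41], [-3.16, 2.05], [-2.99, -0.16], [-3.1, 3.1]. Speed limits (rad/s): [2.79, 2.79, 3.14, 3.14, 3.14, 3.14].

### API

Orientations are given as a unit quaternion [x, y, z, w].
In Python, from bench import arm, optics gives the robot as it stands. The module is installed in compiled form; this text tells all that it offers.
- The arm moves only by the tool step_arm, never from a script. Its argument "motion" is a list of rows, each an object with "dr": the turn, a rotation vector about the tool's x, y, z in units of 8 degrees (1.0 is 8 degrees), a list of three; "slide": the shift along the tool's x, y, z in mm, a list of three; "jaw": the finger opening in mm, from 0 to 85.4. A call has exactly 8 rows; each row is the pose to reach, as a shift and turn from the pose commanded when the call began, along the tool's axes at that moment; what a row does not reach only later rows make up. A row lasts 1/8 s, in which the tool goes at most 62.5 mm and 10.7 degrees, less where a joint would pass 70% of its speed; a pose out of reach is approached as far as the arm can. A call with a gripper value outside its range is refused whole. The fingers move at their own pace and stop on an object; the grip force is fixed at half the most. Time passes only in rows, so rows that repeat a pose let the fingers close, or fill a call up. It gives the time, the measured TCP pose, the force, the opening and the grip force at its end, in the units of the state.
- arm.read_state(): the state, without advancing time (a new reading comes with each control period).
- optics.get_image(name): name is "side" or "top"; returns the picture (384x512x3 uint8, blue, green, red); there is no depth.
- optics.camera_info(name): a dict with "camera_matrix" (3x3 intrinsics, pixels), "k1" (the pictures are not rectified: a ray, as slopes to the right and down, at radius r is drawn at 1 + k1 r^2 times it, then the intrinsics apply), "view" (4x4, takes a point from world to camera coordinates). Camera axes: x right, y up, looking along -z (the intrinsics and any distortion apply to the point x, -y, -z); pixel columns grow to the right and rows downward; lengths in mm; the calibration is good to about 2 mm. A picture is of the moment at which its call begins. camera_info takes no time and is no camera call.
- arm.job_done(): hands the job in; it is judged then, once.
The state is a dict: "clock": time; "joints": joint angles; "joint_vel": joint speeds; "joint_efforts": joint torques, N m; "position": TCP position; "ee_rot": TCP orientation; "contact_force": force on the tool from outside, world axes, zero at the start; "wrist_torque": the same for the moment, N m; "gripper_width": finger opening in mm; "grasp_force": force on a finger pad.
Only numpy, scipy, OpenCV 4.12 (cv2) and the standard library are available. Lean on these libraries where they do the work, as an engineer would, in place of code of your own. Each camera call takes 0.05 s, during which the arm holds its last target. There are 200 camera calls.

## Working session

There is one attempt and no reset: what is moved stays moved. The work goes in short steps, Python scripts to look and compute and a tool call to move; the robot and the scene stay as the last step left them, time stands still between calls to the robot, and variables do not carry over. Pictures are saved under pics/ and viewed, at most 10 in all, crops included, and the job is handed in when it is done.

Besides the shell and the picture viewer there is one more tool, called after "Call:" as a command line: name --argument value ..., lists and objects as JSON in quotes. step_arm: Moves the arm, as the interface text tells. Its arguments: {"type":"object","properties":{"motion":{"type":"array","items":{"type":"object","properties":{"dr":{"type":"array","items":{"type":"number"}},"slide":{"type":"array","items":{"type":"number"}},"jaw":{"type":"number"}}}}},"required":["motion"]}

```bash
mkdir -p pics
python3 - <<'E'
from bench import arm, optics
import cv2
for n in("side","top"):
    cv2.imwrite(f"pics/{n}0.png",optics.get_image(n)); c=optics.camera_info(n); print(n,c)
s=arm.read_state(); print(s['clock'],s['position'],s['ee_rot'])
E
```

```text
side {'camera_matrix': array([[440.63097563,   0.        , 264.0321821 ],
       [  0.        , 440.63097563, 191.5778595 ],
       [  0.        ,   0.        ,   1.        ]]), 'k1': 0.003923860905258768, 'view': array([[-9.44224608e-01, -3.29262866e-01, -5.08468460e-03,
         5.33117840e+02],
       [ 1.82508133e-01, -5.36104780e-01,  8.24185930e-01,
        -1.56045485e+02],
       [-2.74099745e-01,  7.77288640e-01,  5.66296477e-01,
        -1.11285114e+03],
       [ 0.00000000e+00,  0.00000000e+00,  0.00000000e+00,
         1.00000000e+00]])}
top {'camera_matrix': array([[389.83996921,   0.        , 259.86448027],
       [  0.        , 389.83996921, 192.72127052],
       [  0.        ,   0.        ,   1.        ]]), 'k1': -0.12972111551123536, 'view': array([[-1.74913239e-02, -9.99719009e-01, -1.59986138e-02,
         2.68034670e+01],
       [ 9.90161745e-01, -1.95414397e-02,  1.38556311e-01,
        -5.75176772e+02],
       [-1.38830014e-01, -1.34176820e-02,  9.90225324e-01,
        -9.44584677e+02],
       [ 0.00000000e+00,  0.00000000e+00,  0.00000000e+00,
         1.00000000e+00]])}
0.1 [ 185.65545122 -596.24798758  230.33123959] [-1.50262381e-01  9.88645677e-01  9.52429911e-04 -1.86560940e-04]
```

View pics/side0.png

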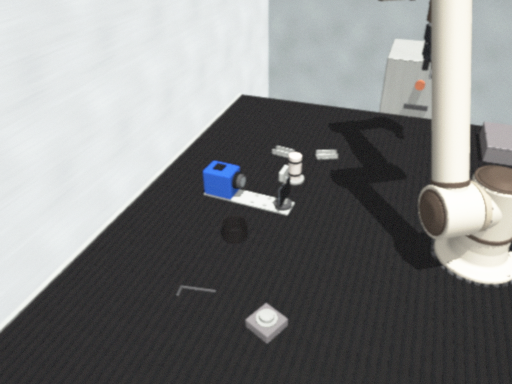

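View pics/top0.png

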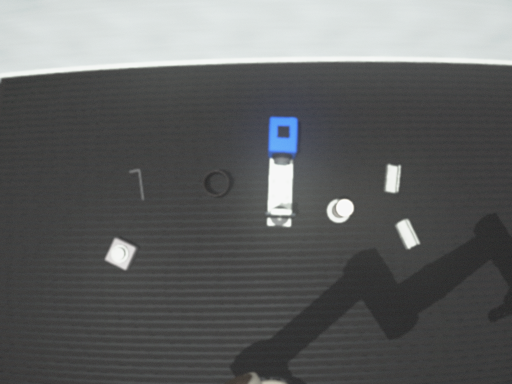

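The side view shows the button at about (266,316), the mirror grip at (284,174) and the post at (296,160). In the top view the button is at (121,252), the mirror at (280,210) and the post at (343,208). I'll enlarge these areas to read them more closely.

Run:
```python
import cv2,numpy as np
t=cv2.imread("pics/top0.png");s=cv2.imread("pics/side0.png")
def c(im,x,y,w,h,k): return cv2.resize(im[y:y+h,x:x+w],None,fx=k,fy=k,interpolation=cv2.INTER_CUBIC)
# top: mirror+post 260..360 x 190..240 ; 
a=c(t,255,105,105,130,4)   # 420x520
b=c(t,100,232,45,45,6)     #270x270
m=np.zeros((540,800,3),np.uint8); m[:520,:420]=a; m[:270,430:700]=b
cv2.imwrite("pics/ct.png",m)
a=c(s,195,140,120,80,4) #480x320 -> 
a=c(s,200,145,110,70,7) #770x490
m=np.zeros((600,800,3),np.uint8); m[:490,:770]=a
cv2.imwrite("pics/cs.png",m)
cv2.imwrite("pics/cb.png",c(s,240,298,55,50,8))
```

```text
(no output)
```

View pics/ct.png

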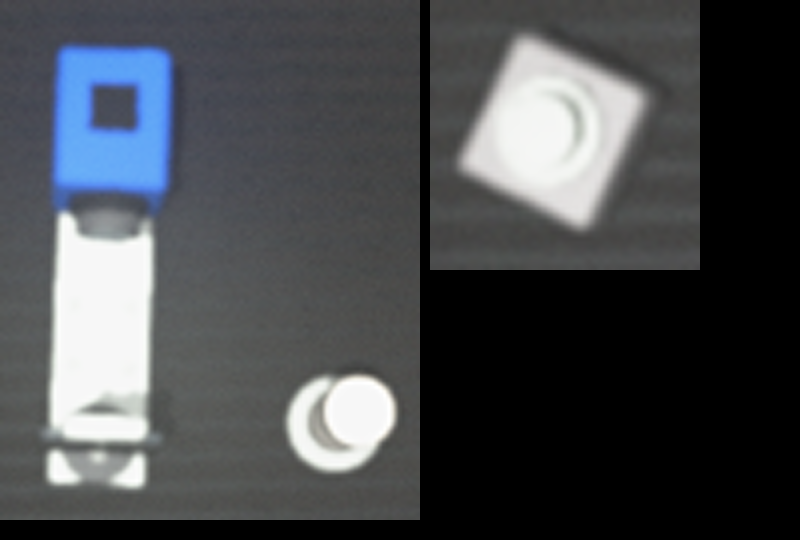

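View pics/cs.png

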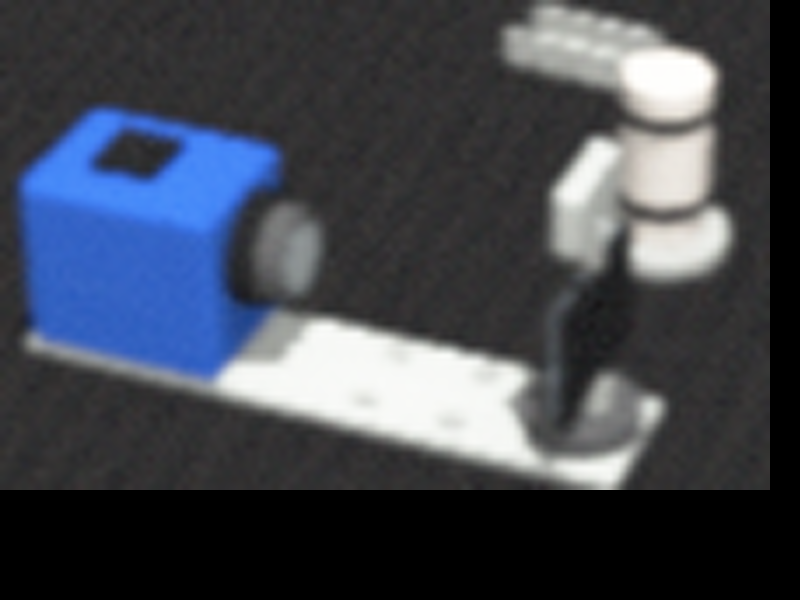

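View pics/cb.png

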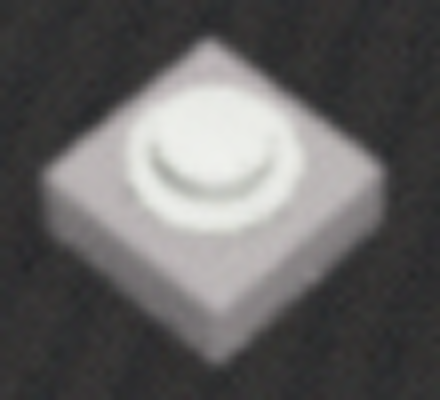

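The top crop gives the grip top at (281.0,211.4), post top at (344.4,207.4), post foot at (338.5,210.5), button top at (117.5,253.5) and shoe at (283.2,131.2). The bar's end corners are at (266.6,226) and (291.4,226.5). The side crops give the button top at (266.1,315.2), grip top at (283.7,169) and post top at (295.2,155.5).

```bash
cat > h.py <<'E'
import numpy as np, cv2
from bench import optics
I={n:optics.camera_info(n) for n in("side","top")}
def ray(n,u,v):
    c=I[n]; x,y=cv2.undistortPoints(np.array([[[u,v]]],float),c['camera_matrix'],np.array([c['k1'],0,0,0.]))[0,0]
    V=c['view'];R=V[:3,:3];o=-R.T@V[:3,3];d=R.T@np.array([x,-y,-1]);return o,d/np.linalg.norm(d)
def onz(n,u,v,z): o,d=ray(n,u,v); return o+d*(z-o[2])/d[2]
def tri(pt,ps):
    (a,d),(b,e)=ray("top",*pt),ray("side",*ps)
    t=np.linalg.lstsq(np.c_[d,-e],b-a,rcond=None)[0]; p,q=a+d*t[0],b+e*t[1]; return (p+q)/2,np.linalg.norm(p-q)
E
python3 - <<'E'
from h import *
np.set_printoptions(precision=1,suppress=True)
print("button",tri((117.5,253.5),(266.1,315.2)),onz("top",117.5,253.5,38),onz("side",266.1,315.2,38))
print("grip",tri((281,211.4),(283.7,169)),onz("top",281,211.4,132),onz("side",283.7,169,132))
print("post",tri((344.4,207.4),(295.2,155.5)),onz("top",344.4,207.4,90),onz("side",295.2,155.5,90), "foot",onz("top",338.5,210.5,8))
print("shoe",onz("top",283.2,131.2,96),"housing",onz("top",283.4,134.2,90))
a=onz("top",266.6,226,8);b=onz("top",291.4,226.5,8);print("bar end",(a+b)/2,np.linalg.norm(a-b))
a=onz("top",269.6,158,8);b=onz("top",293,160,8);print("bar far",(a+b)/2)
E
```

```text
button (array([426.6, 383. ,  33.3]), np.float64(0.43932195099472526)) [426.8 381.3  38. ] [425.1 386.7  38. ]
grip (array([518.7, -32.7, 128.3]), np.float64(0.9934837498361675)) [518.9 -32.4 132. ] [516.6 -27.  132. ]
post (array([ 528.8, -187.3,   85.1]), np.float64(1.6684150960989639)) [ 529.2 -186.1   90. ] [ 525.8 -179.2   90. ] foot [ 529.4 -187.     8. ]
shoe [718.3 -44.3  96. ] housing [712.5 -44.9  90. ]
bar end [491.8 -31.3   8. ] 63.999307092686216
bar far [669.  -41.7   8. ]
```

The pivot is at about (518,-32.5) and the carriage yaw is about -0.058. The post is at about (529,-186.5), 154 mm from the pivot, which is in range, so the mirror angle needed is about -0.72 rad. Triangulated heights come out about 4 mm low in both views, a shared bias, and they agree with the text otherwise. The button is at (426.5,382). I'll go there via a waypoint with the jaw shut.

Call:
step_arm --motion '[{"dr":[0,0,-1.1],"slide":[-47,40,0],"jaw":0},{"dr":[0,0,-2.2],"slide":[-94,80,0],"jaw":0},{"dr":[0,0,-3.3],"slide":[-141,120,0],"jaw":0},{"dr":[0,0,-4.4],"slide":[-188,160,0],"jaw":0},{"dr":[0,0,-5.5],"slide":[-235,200,0],"jaw":0},{"dr":[0,0,-6.6],"slide":[-282,240,0],"jaw":0},{"dr":[0,0,-7.7],"slide":[-329,280,0],"jaw":0},{"dr":[0,0,-8.7],"slide":[-376,320,0],"jaw":0}]'

```text
clock: 1.1
position: [450.2, -177.5, 231.3]
ee_rot: [-0.689, 0.724, 0.0, -0.0]
contact_force: [1.0, -1.3, -0.2]
gripper_width: 0.4
grasp_force: 0.0
```

```bash
cat > w.py <<'E'
from h import *
from bench import arm
from scipy.spatial.transform import Rotation as R
np.set_printoptions(precision=2,suppress=True)
def rep(*targets):
    s=arm.read_state();r=R.from_quat(s['ee_rot']);y=r.as_matrix()[:,1]
    print(s['clock'],s['position'],"yawline",np.arctan2(y[1],y[0]),s['contact_force'],s['gripper_width'],s['grasp_force'],np.array(s['joints']))
    for t in targets: print("slide",r.inv().apply(np.array(t)-s['position']))
E
python3 -c "
from w import *
rep([430,300,150],[426.5,382,60])"
```

```text
1.1 [ 450.21 -177.48  231.25] yawline 3.0922408303696196 [ 0.99 -1.28 -0.2 ] 0.3936616815595032 0.0 [-0.04  0.14 -0.33 -0.   -1.1  -0.01]
slide [-475.9    43.74   81.27]
slide [-557.63   51.28  171.27]
```

Call:
step_arm --motion '[{"dr":[0,0,0],"slide":[-60,5,0],"jaw":0},{"dr":[0,0,0],"slide":[-120,10,0],"jaw":0},{"dr":[0,0,0],"slide":[-180,16,0],"jaw":0},{"dr":[0,0,0],"slide":[-240,22,10],"jaw":0},{"dr":[0,0,0],"slide":[-300,28,30],"jaw":0},{"dr":[0,0,0],"slide":[-360,33,50],"jaw":0},{"dr":[0,0,0],"slide":[-420,38,70],"jaw":0},{"dr":[0,0,0],"slide":[-476,44,81],"jaw":0}]'

```text
clock: 2.1
position: [430.7, 299.8, 149.0]
ee_rot: [-0.688, 0.726, -0.0, -0.001]
contact_force: [1.3, 0.3, 0.6]
gripper_width: -0.1
grasp_force: 0.0
```

Call:
step_arm --motion '[{"dr":[0,0,0],"slide":[-40,4,20],"jaw":0},{"dr":[0,0,0],"slide":[-82,7.5,40],"jaw":0},{"dr":[0,0,0],"slide":[-82,7.5,60],"jaw":0},{"dr":[0,0,0],"slide":[-82,7.5,80],"jaw":0},{"dr":[0,0,0],"slide":[-82,7.5,90],"jaw":0},{"dr":[0,0,0],"slide":[-82,7.5,95],"jaw":0},{"dr":[0,0,0],"slide":[-82,7.5,95],"jaw":0},{"dr":[0,0,0],"slide":[-82,7.5,95],"jaw":0}]'

```text
clock: 3.1
position: [428.9, 380.9, 56.1]
ee_rot: [-0.688, 0.726, 0.0, 0.001]
contact_force: [0.5, -0.6, 0.1]
gripper_width: -0.3
grasp_force: 0.0
```

```bash
python3 -c "
from w import *
rep([426.5,382,34])
for n in('top','side'):
    im=optics.get_image(n); c=im[225:285,90:150] if n=='top' else im[260:340,220:320]
    cv2.imwrite(f'pics/p_{n}.png',cv2.resize(c,None,fx=6,fy=6,interpolation=2))
a=cv2.imread('pics/p_top.png');b=cv2.imread('pics/p_side.png');m=np.zeros((480,800,3),np.uint8)
m[:360,:360]=a;m[:,360:]=b[:,80:520];cv2.imwrite('pics/p.png',m)"
```

```text
3.1 [428.89 380.9   56.1 ] yawline 3.0872837643327897 [ 0.54 -0.63  0.06] -0.2917568268874556 0.0 [ 1.01  0.48 -0.34  0.   -0.75 -1.06]
slide [-0.94  2.47 22.1 ]
```

View pics/p.png

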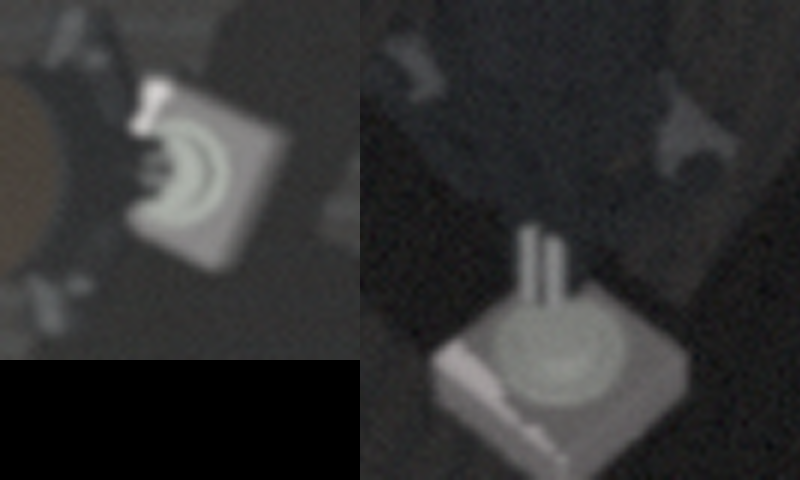

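The fingertips hang over the button's centre, within about 4 mm in both views, and the tip at side crop (545,305) sits above the button top at (555,345). I'll press now.

Call:
step_arm --motion '[{"dr":[0,0,0],"slide":[0,1,8],"jaw":0},{"dr":[0,0,0],"slide":[0,1,15],"jaw":0},{"dr":[0,0,0],"slide":[0,1,18],"jaw":0},{"dr":[0,0,0],"slide":[0,1,20],"jaw":0},{"dr":[0,0,0],"slide":[0,1,22],"jaw":0},{"dr":[0,0,0],"slide":[0,1,23],"jaw":0},{"dr":[0,0,0],"slide":[0,1,24],"jaw":0},{"dr":[0,0,0],"slide":[0,1,24],"jaw":0}]'

```text
clock: 4.2
position: [427.3, 380.2, 32.1]
ee_rot: [-0.688, 0.726, -0.0, -0.0]
contact_force: [-4.2, -2.5, 6.8]
gripper_width: -0.5
grasp_force: 3.8
```

Call:
step_arm --motion '[{"dr":[0,0,0],"slide":[0,0,0.5],"jaw":0},{"dr":[0,0,0],"slide":[0,0,1],"jaw":0},{"dr":[0,0,0],"slide":[0,0,1.5],"jaw":0},{"dr":[0,0,0],"slide":[0,0,2],"jaw":0},{"dr":[0,0,0],"slide":[0,0,2],"jaw":0},{"dr":[0,0,0],"slide":[0,0,2],"jaw":0},{"dr":[0,0,0],"slide":[0,0,2],"jaw":0},{"dr":[0,0,0],"slide":[0,0,2],"jaw":0}]'

```text
clock: 5.2
position: [427.3, 380.3, 31.9]
ee_rot: [-0.688, 0.726, -0.0, -0.0]
contact_force: [-6.4, -4.0, 18.2]
gripper_width: 0.2
grasp_force: 8.8
```

The force rose to 18 N while the height stayed at 32 mm, so the button is fully home. Raising straight up.

Call:
step_arm --motion '[{"dr":[0,0,0],"slide":[0,0,-10],"jaw":0},{"dr":[0,0,0],"slide":[0,0,-30],"jaw":0},{"dr":[0,0,0],"slide":[0,0,-60],"jaw":0},{"dr":[0,0,0],"slide":[0,0,-100],"jaw":0},{"dr":[0,0,0],"slide":[0,0,-140],"jaw":0},{"dr":[0,0,0],"slide":[0,0,-180],"jaw":50},{"dr":[0,0,0],"slide":[0,0,-200],"jaw":50},{"dr":[0,0,0],"slide":[0,0,-200],"jaw":50}]'

```text
clock: 6.2
position: [428.3, 381.7, 231.0]
ee_rot: [-0.688, 0.726, 0.001, 0.003]
contact_force: [-0.2, 0.0, -0.4]
gripper_width: 49.8
grasp_force: 0.0
```

```bash
python3 -c "
from w import *
rep([518.5,-32.5,200],[518.5,-32.5,105])
im=optics.get_image('top');cv2.imwrite('pics/b.png',cv2.resize(im[225:285,90:150],None,fx=5,fy=5))
r=cv2.imread('pics/top0.png');d=cv2.absdiff(im,r).max(2);print(d[240:265,105:135].mean())"
```

```text
6.2 [428.33 381.71 231.  ] yawline 3.0873643339937775 [-0.18  0.03 -0.42] 49.75899929307248 0.0 [ 1.01  0.3  -0.13  0.   -1.14 -1.06]
slide [ 408.86 -112.41   29.44]
slide [ 409.29 -112.14  124.44]
45.396
```

Call:
step_arm --motion '[{"dr":[0,0,0],"slide":[51,-14,0],"jaw":50},{"dr":[0,0,0],"slide":[102,-28,5],"jaw":50},{"dr":[0,0,0],"slide":[153,-42,10],"jaw":50},{"dr":[0,0,0],"slide":[204,-56,15],"jaw":50},{"dr":[0,0,0],"slide":[256,-70,20],"jaw":50},{"dr":[0,0,0],"slide":[307,-84,25],"jaw":50},{"dr":[0,0,0],"slide":[358,-98,30],"jaw":50},{"dr":[0,0,0],"slide":[409,-112,40],"jaw":50}]'

```text
clock: 7.25
position: [517.0, -35.6, 187.7]
ee_rot: [-0.688, 0.726, 0.0, -0.001]
contact_force: [-0.1, -0.1, 0.1]
gripper_width: 50.4
grasp_force: 0.0
```

```bash
python3 -c "
from w import *
rep([518.5,-32.5,150],[518.5,-32.5,101])
im=optics.get_image('top');s=optics.get_image('side')
m=np.zeros((560,800,3),np.uint8);m[:400,:400]=cv2.resize(s[100:220,220:340],(400,400),interpolation=2)
m[:400,400:]=cv2.resize(im[150:250,230:330],(400,400),interpolation=2);cv2.imwrite('pics/g.png',np.clip(m*1.6,0,255).astype(np.uint8))"
```

```text
7.25 [516.98 -35.57 187.72] yawline 3.08742107242977 [-0.13 -0.07  0.12] 50.359894443458074 0.0 [ 0.24  0.24 -0.32 -0.   -1.01 -0.3 ]
slide [-3.15 -1.4  37.72]
slide [-3.16 -1.47 86.72]
```

View pics/g.png

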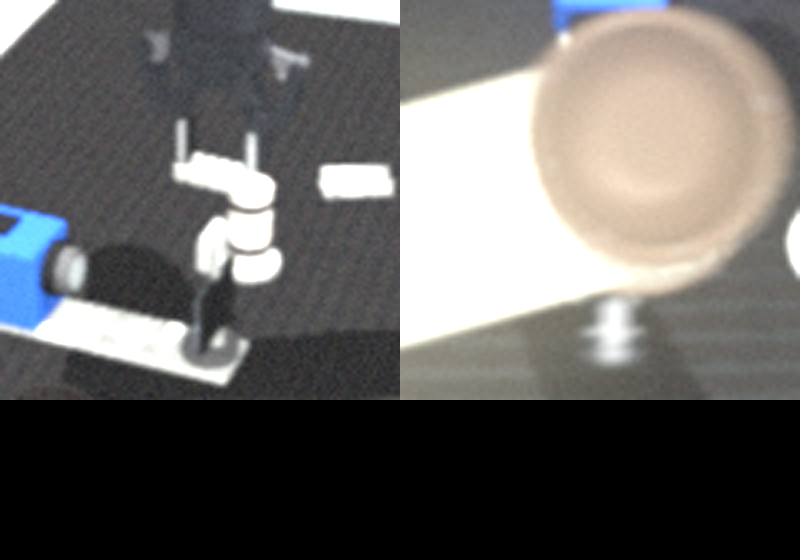

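The side view shows the fingers on either side of the grip bar: tips at crop (182,165) and (251,170), bar at (210,245). I'll descend and close.

Call:
step_arm --motion '[{"dr":[0,0,0],"slide":[-3,-1.5,25],"jaw":50},{"dr":[0,0,0],"slide":[-3,-1.5,45],"jaw":50},{"dr":[0,0,0],"slide":[-3,-1.5,65],"jaw":50},{"dr":[0,0,0],"slide":[-3,-1.5,80],"jaw":50},{"dr":[0,0,0],"slide":[-3,-1.5,86],"jaw":50},{"dr":[0,0,0],"slide":[-3,-1.5,86],"jaw":30},{"dr":[0,0,0],"slide":[-3,-1.5,86],"jaw":20},{"dr":[0,0,0],"slide":[-3,-1.5,86],"jaw":15}]'

```text
clock: 8.35
position: [519.2, -30.9, 104.0]
ee_rot: [-0.688, 0.726, -0.0, 0.001]
contact_force: [0.5, 0.8, 0.5]
gripper_width: 14.9
grasp_force: 0.0
```

Call:
step_arm --motion '[{"dr":[0,0,0],"slide":[0,0,0],"jaw":12},{"dr":[0,0,0],"slide":[0,0,0],"jaw":8},{"dr":[0,0,0],"slide":[0,0,0],"jaw":5},{"dr":[0,0,0],"slide":[0,0,0],"jaw":5},{"dr":[0,0,0],"slide":[0,0,0],"jaw":5},{"dr":[0,0,0],"slide":[0,0,0],"jaw":5},{"dr":[0,0,0],"slide":[0,0,0],"jaw":5},{"dr":[0,0,0],"slide":[0,0,0],"jaw":5}]'

```text
clock: 9.35
position: [518.7, -31.0, 103.9]
ee_rot: [-0.688, 0.726, -0.0, -0.0]
contact_force: [-2.1, 1.5, 5.5]
gripper_width: 10.9
grasp_force: 60.2
```

```bash
python3 -c "
from w import *
rep([518.5,-32.5,101]); print(arm.read_state()['wrist_torque'])"
```

```text
9.35 [518.71 -30.96 103.94] yawline 3.0875504166680465 [-2.1   1.48  5.49] 10.85246636305789 60.174528658390045 [ 0.25  0.34 -0.42  0.   -0.81 -0.31]
slide [1.55 0.12 2.94]
[0.3  1.01 0.01]
```

Gripped with 60 N and little side force. Turning the mirror by -0.725 rad, which is +5.2 units about tool z.

Call:
step_arm --motion '[{"dr":[0,0,0.4],"slide":[0,0,0],"jaw":5},{"dr":[0,0,0.8],"slide":[0,0,0],"jaw":5},{"dr":[0,0,1.2],"slide":[0,0,0],"jaw":5},{"dr":[0,0,1.6],"slide":[0,0,0],"jaw":5},{"dr":[0,0,2.0],"slide":[0,0,0],"jaw":5},{"dr":[0,0,2.4],"slide":[0,0,0],"jaw":5},{"dr":[0,0,2.6],"slide":[0,0,0],"jaw":5},{"dr":[0,0,2.6],"slide":[0,0,0],"jaw":5}]'

```text
clock: 10.35
position: [519.0, -31.0, 103.9]
ee_rot: [-0.545, 0.838, -0.0, 0.0]
contact_force: [-1.7, 0.4, 4.8]
gripper_width: 11.0
grasp_force: 60.2
```

Call:
step_arm --motion '[{"dr":[0,0,0.4],"slide":[0,0,0],"jaw":5},{"dr":[0,0,0.8],"slide":[0,0,0],"jaw":5},{"dr":[0,0,1.2],"slide":[0,0,0],"jaw":5},{"dr":[0,0,1.6],"slide":[0,0,0],"jaw":5},{"dr":[0,0,2.0],"slide":[0,0,0],"jaw":5},{"dr":[0,0,2.4],"slide":[0,0,0],"jaw":5},{"dr":[0,0,2.6],"slide":[0,0,0],"jaw":5},{"dr":[0,0,2.6],"slide":[0,0,0],"jaw":5}]'

```text
clock: 11.35
position: [519.2, -31.1, 103.9]
ee_rot: [-0.385, 0.923, -0.0, 0.0]
contact_force: [-0.9, -1.7, 5.0]
gripper_width: 11.1
grasp_force: 60.2
```

```bash
python3 -c "
from w import *
rep([518.5,-32.5,101]); print(arm.read_state()['wrist_torque'])
im=optics.get_image('top');s=optics.get_image('side')
m=np.zeros((480,800,3),np.uint8);m[:400,:400]=cv2.resize(s[140:220,230:310],(400,400),interpolation=2)
m[:400,400:]=cv2.resize(im[150:250,260:360],(400,400),interpolation=2);cv2.imwrite('pics/f.png',np.clip(m*1.6,0,255).astype(np.uint8))"
```

```text
11.35 [519.24 -31.14 103.9 ] yawline 2.361783180823288 [-0.9  -1.75  4.98] 11.097986073738713 60.19218027591705 [ 0.25  0.34 -0.42  0.   -0.81 -1.03]
slide [ 1.48 -0.43  2.9 ]
[-0.04  0.62  0.04]
```

View pics/f.png

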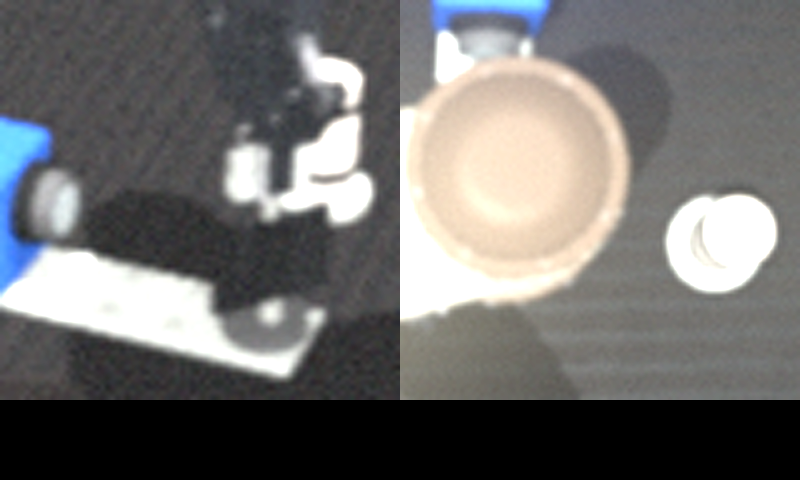

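The mirror has turned with the grip. It now faces broadside at side crop (270,265), and the post is unmoved at top crop (740,230). The grip yaw is -0.780 against a target of -0.779, so I'm handing it in.

```bash
python3 -c "
from bench import arm
print(arm.job_done())"
```

```text
the job is handed in; nothing more can be done
None
```

I pressed the button home (18 N at its stop) and backed off so it could spring back. I then turned the mirror to about -0.72 rad, aimed at the marker post, and handed the job in at about 11.5 s still gripping it; no verdict came back, and I didn't check the button's return in a picture.

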